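# Put up the lunch card and clip it to the menu stand

## Task

Take the lunch card with the green tab out of its holder and set it squarely in the middle of the menu stand's ledge, tab up, leaning flat on the sloping board. Then squeeze open the red spring clip that is parked on the lunchbox wall, slip it from above over the top edge of the board and card beside the tab, in line with the board, and let it close so that it grips the two together. Leave everything else on the island where it is.

Things in the scene. Friction and masses are not known exactly. Their poses are not given: they have to be found in the camera images.
- card_green: Lunch card to put up: stiff white plastic, 120 wide, 95 high, 4 mm thick, 70 g, with a green tab 28 wide x 36 mm high on the middle of its top edge; both faces alike. Origin: middle of its bottom edge; x through the thickness, y along the width, z up to the tab. Stands upright in a bamboo holder with a 6 mm slot, walls reaching 50 mm up the card.
- card_orange: Same card with an orange tab, in the other holder; leave it. Origin and axes as for the green card.
- board: Sloping board of the fixed menu stand, 130 wide, 5 mm thick, leaning 30 degrees, its face to the robot's left (+y). Origin: on the face, mid width, at the ledge, 35 mm above the worktop. x out of the face, y along the ledge, z up the slope. Back at x = -5 mm. Ledge runs out to x = 14 mm, then a lip 3 mm thick, 8 mm high. A seated card's origin is at about x 2, y 0, z 0 mm.
- board_top (a point): Middle of the board's top edge, on its face, 95 mm up the slope from the board's origin, same axes. The top edge of a seated card (not the tab) is level with it.
- clip: Red spring clip, peg-like, 24 mm wide, 60 g. Origin: on its pivot, midway between the levers; y along the pivot, z to the tails, x across the jaws. Jaws reach z = -36 mm, with pads from -36 to -24. Parked, the pivot is 20 mm above the wall's top; likewise above board and card. This is the -x lever: squeezed, its z axis turns 12 degrees off the clip's middle plane.
- clip_grip (a point): Where to squeeze the clip: between its two tails, 30 mm above the pivot (it turns with the -x lever). The tails reach 13 mm higher and splay to 40 mm over all at the top. Squeezed together (about 15 N) they stop parallel, about 24 mm over all, and the jaws are then 21 mm apart.
- clip_jaw (a joint): Opening angle of the clip, rad: 0 = jaws 9 mm apart (biting the lunchbox wall, or card and board together), -0.15 = shut on nothing, 0.42 = fully open.
- lunchbox: Square blue plastic lunchbox without its lid, 150 x 150 x 65 mm high, walls 9 mm thick, white latching flaps on the two sides across its y axis; fixed. Origin: centre of the underside; z up. The clip is parked on the wall at its -x side (on the robot's left, +y in the world).
- bottle: Steel bottle with lever cap, 68 mm across, 212 mm high; origin under its centre. Bystander.
- bowl: White ceramic bowl, 140 mm across, 60 mm high; origin under its centre. Bystander.
- fork: Bamboo fork, 170 mm long, 5 mm thick, lying flat; origin under its middle. Bystander.
- box_lid: Lid of the lunchbox, 154 mm square, 13 mm thick, lying flat; origin under its centre. Bystander.
- shaker: White salt shaker, 42 mm across, 83 mm high; origin under its centre. Bystander.
- mug: Blue mug, 76 mm across, 85 mm high; origin under its centre. Bystander.

How it is judged:
By the outcome, as a careful person would: the job done as asked, in the order asked, and still so for the second after the job is handed in, with the robot touching nothing.
It also fails if it takes over 50 s, if anything falls off the work surface, if the arm or the gripper's body presses on something with over 40 N, if the wrist force passes 120 N, or if a joint passes its speed limit or range.

## Robot

A 6-joint arm with a two-finger parallel gripper is mounted at the origin on the work surface. World frame = base frame: x ahead of the robot, y to its left, z up, the work surface at z = 0. Lengths are in m, angles in rad, forces in N, time in s.
With the tool pointing down it reaches from about 0.3 to 0.875 m from the base axis. Payload 6.4 kg.
Tool frame: the origin (TCP) lies on the centre line of the jaws, within the pads' length; the fingertips stand robot.finger_overhang ahead of it and the grasp point (between the pads) lies 11 mm behind it (robot.finger_overhang is the distance from the TCP to the fingertips, in m); z points along the fingers, y is the line along which they close (so a half turn about z gives the same grasp; the last joint's range is limited). The gripper opens to 88 mm and grips with 3 to 60 N. Pads are 18 mm wide; open, the fingers measure 123 mm over their backs; the gripper's body (75 mm by 187 mm) begins 45 mm behind the grasp point.
Start: joints at [1.029, 0.181, 1.607, -0, 1.354, -0.206], TCP at [0.189, 0.543, 0.247] pointing down, gripper open.
Joint ranges: [-2.99, 2.99], [-0.89, 2.07], [0.3, 2.58], [-1.14, 4.28], [0, 2.63], [-3.12, 3.12]. Speed limits (rad/s): [2.57, 2.57, 3.01, 3.14, 3.14, 3.14].

## Interface

Orientations are given as a unit quaternion [w, x, y, z].
In Python, from rig import sensors, imaging, finish_job, robot gives the robot as it stands.
- The arm moves only by the tool play_rows, never from a script. Its argument "deltas" is a list of rows, each a list of 4 numbers: the shift along the tool's x, y, z scaled (see below), then the turn about the tool's z scaled (see below). In form: [[dx, dy, dz, twist], ...]. A call has 1 to 12 rows; each row is the pose to reach, as a shift and turn from the pose commanded when the call began, along the tool's axes at that moment, turning the shorter way round; what a row does not reach only later rows make up. The controller multiplies each number of a shift by 0.5 m and each number of a turn by 180 degrees. A row lasts 1/10 s, in which the tool goes at most 50 mm and 8.59 degrees, less where a joint would pass 70% of its speed; a pose out of reach is approached as far as the arm can. A call with a number of a shift or a turn outside -1 to 1 is refused whole. A call with a gripper value outside its range is refused whole. "claw" is the opening, from 0 (shut) to 1 (fully open), set as the call begins (left out, the last holds). The fingers move at their own pace and stop on an object; "newtons" is the grip in N (left out, the last holds). Time passes only in rows, so rows that repeat a pose let the fingers close. It gives the time, the measured TCP pose, the force, the opening and the grip force at its end, in the units of the state.
- sensors.state(): the state, without advancing time (a new reading comes with each control period).
- imaging.grab_frame(name): name is "side" or "top" or "wrist"; returns (picture, depth): 384x512x3 uint8, red, green, blue; 384x512 float32, m along the optical axis (not along the pixel's ray), 0 where there is no reading.
- imaging.calibration(name): a dict with "fx", "fy", "cx", "cy" (pixels), "k1" (the pictures are not rectified: a ray, as slopes to the right and down, at radius r is drawn at 1 + k1 r^2 times it, then the intrinsics apply), "R" (3x3) and "t" (3): a world point X has camera coordinates R X + t. Camera axes: x right, y down, z forward; pixel columns grow to the right and rows downward; lengths in m; the calibration is good to about 2 mm. A picture is of the moment at which its call begins: read the wrist's pose just before it. calibration takes no time and is no camera call; for the wrist camera it gives the pose at the moment of the call.
- finish_job(): hands the job in; it is judged then, once.
The state is a dict: "clock": time; "joints": joint angles; "qvel": joint speeds; "joint_torque": joint torques, N m; "tool_pos": TCP position; "eef_rot": TCP orientation; "ft_force": force on the tool from outside, world axes, zero at the start; "wrist_torque": the same for the moment, N m; "finger_gap": finger opening in m; "gripper_force": force on a finger pad.
Only numpy, scipy, OpenCV 4.12 (cv2) and the standard library are available. Lean on these libraries where they do the work, as an engineer would, in place of code of your own. Each camera call takes 0.05 s, during which the arm holds its last target. There are 200 camera calls.

## Working session

There is one attempt and no reset: what is moved stays moved. The work goes in short steps, Python scripts to look and compute and a tool call to move; the robot and the scene stay as the last step left them, time stands still between calls to the robot, and variables do not carry over. Pictures are saved under pics/ and viewed, at most 10 in all, crops included, and the job is handed in when it is done.

Besides the shell and the picture viewer there is one more tool, called after "Emit:" by a JSON object that holds its "name" and its "arguments", one argument or row to a line. play_rows: Moves the arm, as the interface text tells. Shifts and turns lie within -1 to 1; 1 stands for 0.5 m of shift or 180 degrees of turn. Its arguments: {"type":"object","properties":{"deltas":{"type":"array","items":{"type":"array","items":{"type":"number"}}},"claw":{"type":"number"},"newtons":{"type":"number"}},"required":["deltas"]}

```bash
ls; mkdir -p pics; cat > h.py <<'E'
import numpy as np, cv2
from rig import sensors, imaging, robot
def grab(n):
    c=imaging.calibration(n); p,d=imaging.grab_frame(n); return p,d,c
def ray(c,uv):
    K=np.array([[c['fx'],0,c['cx']],[0,c['fy'],c['cy']],[0,0,1.]])
    q=cv2.undistortPoints(np.array(uv,float).reshape(-1,1,2),K,np.array([c['k1'],0,0,0.]))[:,0]
    return np.c_[q,np.ones(len(q))]
def pts(c,d,uv):
    uv=np.array(uv); z=np.array([d[int(v),int(u)] for u,v in uv])
    X=ray(c,uv)*z[:,None]
    return (X-np.array(c['t']))@np.array(c['R'])
def cloud(c,d):
    v,u=np.mgrid[0:384,0:512]; uv=np.c_[u.ravel(),v.ravel()]
    X=ray(c,uv)*d.ravel()[:,None]
    W=(X-np.array(c['t']))@np.array(c['R']); W[d.ravel()==0]=np.nan
    return W.reshape(384,512,3)
def save(n,p): cv2.imwrite('pics/'+n+'.png',p[:,:,::-1])
E
python3 - <<'E'
from h import *
s=sensors.state(); print(s['clock'],s['tool_pos'],s['eef_rot'],robot.finger_overhang)
ims=[]
for n in ['side','top','wrist']:
    p,d,c=grab(n); np.savez('pics/'+n+'0.npz',p=p,d=d,**{k:np.array(c[k]) for k in c}); ims.append(p)
    print(n,np.array(c['R']).round(3).tolist(),np.array(c['t']).round(3),c['fx'],c['k1'])
z=np.zeros_like(ims[0])
m=np.vstack([np.hstack(ims[:2]),np.hstack([ims[2],z])])
save('all0',cv2.resize(ims[1],(800,600))); save('side0',cv2.resize(ims[0],(800,600)));
E
```

```text
pics
0.0 [0.18918053 0.54243903 0.2458323 ] [-3.09664959e-04  1.67082796e-01  9.85942489e-01 -8.07997345e-04] 0.008
side [[-0.983, -0.181, -0.016], [-0.129, 0.76, -0.637], [0.127, -0.624, -0.771]] [0.538 0.146 1.235] 500.143898949954 -0.03470412505066948
top [[-0.007, -1.0, 0.024], [-0.997, 0.005, -0.071], [0.071, -0.024, -0.997]] [-0.037  0.555  1.055] 384.11058994778665 -0.03389484171109595
wrist [[0.33, 0.944, -0.001], [0.904, -0.315, 0.29], [0.274, -0.096, -0.957]] [-0.575 -0.041  0.39 ] 334.95909792004403 -0.06927358159884564
```

View pics/all0.png

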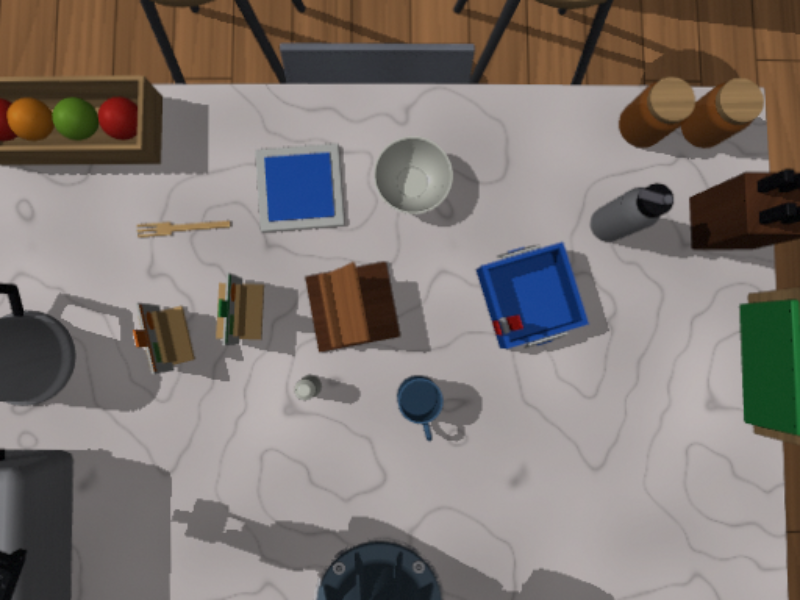

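View pics/side0.png

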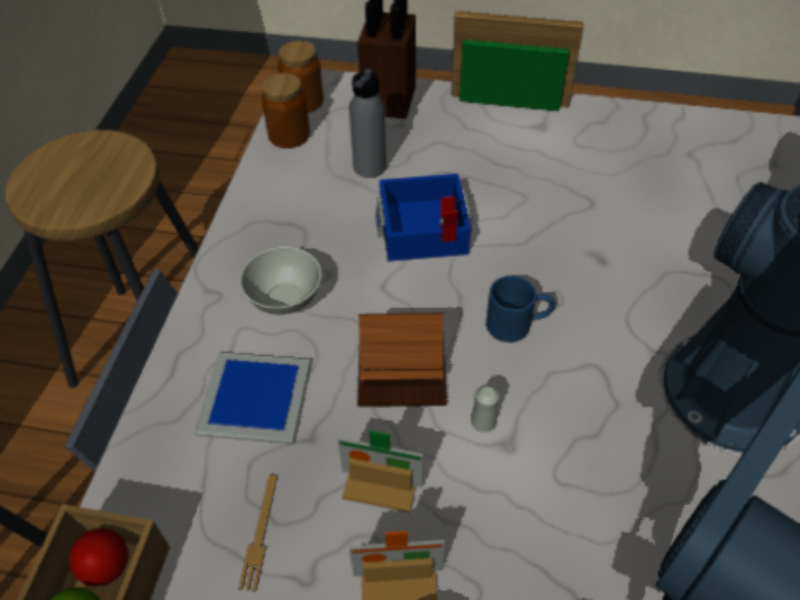

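```bash
python3 - <<'E'
from h import *
for n in ['side','top','wrist']:
    f=np.load(f'pics/{n}0.npz'); c=f; p=f['p'].astype(int); W=cloud(c,f['d'])
    hsv=cv2.cvtColor(f['p'],cv2.COLOR_RGB2HSV); H,S,V=[hsv[...,i].astype(int) for i in range(3)]
    ws=(W[...,0]>.3)&(W[...,0]<.75)&(abs(W[...,1])<.5)
    for nm,m in [('green',(H>45)&(H<85)&(S>120)),('red',((H<6)|(H>174))&(S>150))]:
        m=m&ws&(W[...,2]>.05)
        if m.sum()>5:
            v,u=np.nonzero(m); Q=W[m]
            print(n,nm,m.sum(),'uv',u.min(),u.max(),v.min(),v.max(),'med',np.median(Q,0).round(4),'5/95',np.percentile(Q,[5,95],axis=0).round(4).tolist())
    fl=W[(abs(W[...,2])<.02)&ws][:,2]; print(n,'floor',np.median(fl),fl.std())
a=np.load('pics/top0.npz')['p'][150:240,70:390]; b=np.load('pics/side0.npz')['p'][100:350,190:330]
A=cv2.resize(a,(800,225),interpolation=cv2.INTER_CUBIC); w=np.load('pics/wrist0.npz')['p']; w=cv2.resize(w,(500,375))
B=cv2.resize(b,(210,375),interpolation=cv2.INTER_CUBIC)
z=np.zeros((375,90,3),np.uint8)
save('crop1',np.vstack([A,np.hstack([w,B,z])]))
E
```

```text
side green 321 uv 218 274 56 357 med [0.5108 0.2524 0.0977] 5/95 [[0.4415, 0.2492, 0.0631], [0.5529, 0.379, 0.1384]]
side red 220 uv 283 292 126 153 med [ 0.4903 -0.2025  0.1038] 5/95 [[0.4786, -0.2308, 0.0577], [0.5012, -0.1937, 0.1247]]
side floor -0.0004351806303875365 0.004349321030418557
top green 114 uv 98 148 187 230 med [0.514  0.246  0.0981] 5/95 [[0.444, 0.2445, 0.0635], [0.534, 0.3723, 0.1381]]
top red 92 uv 316 333 202 213 med [ 0.4948 -0.2267  0.1025] 5/95 [[0.4823, -0.2328, 0.0642], [0.5055, -0.1983, 0.1267]]
top floor -0.00017190615361511045 0.004164112765267392
wrist floor 0.00046280363353600894 0.002899964809897623
```

View pics/crop1.png

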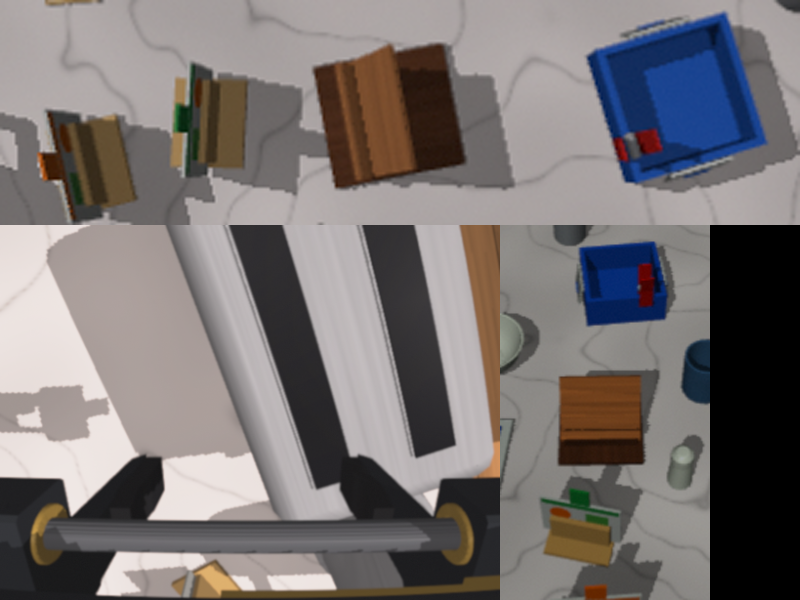

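Emit:
{"name": "play_rows", "arguments": {
  "deltas": [
    [-0.738,-0.53,-0.15,-0.107],
    [-0.738,-0.53,-0.15,-0.107],
    [-0.738,-0.53,-0.15,-0.107],
    [-0.738,-0.53,-0.15,-0.107],
    [-0.738,-0.53,-0.15,-0.107],
    [-0.738,-0.53,-0.15,-0.107],
    [-0.738,-0.53,-0.15,-0.107],
    [-0.738,-0.53,-0.15,-0.107],
    [-0.738,-0.53,-0.15,-0.107],
    [-0.738,-0.53,-0.15,-0.107],
    [-0.738,-0.53,-0.15,-0.107],
    [-0.738,-0.53,-0.15,-0.107]
  ],
  "claw": 0.4
}}

```text
clock: 1.35
tool_pos: [0.4502, 0.1711, 0.3213]
eef_rot: [-0.001, 0.0, 1.0, 0.0]
ft_force: [-0.0, 0.2, -0.3]
finger_gap: 0.0354
gripper_force: 0.0
```

```bash
cat >> h.py <<'E'
def Rt():
    from scipy.spatial.transform import Rotation as Ro
    s=sensors.state(); q=s['eef_rot']; return s,Ro.from_quat([q[1],q[2],q[3],q[0]]).as_matrix(),np.array(s['tool_pos'])
def to(target,ydir=None):
    "row for TCP target (world) and optional tool y direction angle (deg, world)"
    s,R,t=Rt(); d=R.T@(np.array(target)-t)/.5; tw=0
    if ydir is not None:
        cur=np.degrees(np.arctan2(R[1,1],R[0,1])); a=(ydir-cur+90)%180-90; tw=-a/180
    print('row',[round(float(x),4) for x in [*d,tw]],'now',t.round(4),'R err',round(float(R[2,2]),4),'clk',s['clock'],'F',np.array(s['ft_force']).round(1),'gap',s['finger_gap'])
E
python3 - <<'E'
from h import *
s,R,t=Rt(); print(s['clock'],t,R.round(3).tolist(),s['finger_gap'])
p,d,c=grab('wrist'); np.savez('pics/wrist1.npz',p=p,d=d,**{k:np.array(c[k]) for k in c}); save('w1',cv2.resize(p,(800,600),interpolation=cv2.INTER_CUBIC))
E
```

```text
1.35 [0.45020535 0.17113162 0.32128738] [[-1.0, 0.001, -0.001], [0.001, 1.0, 0.0], [0.001, 0.0, -1.0]] 0.035424543497845025
```

View pics/w1.png

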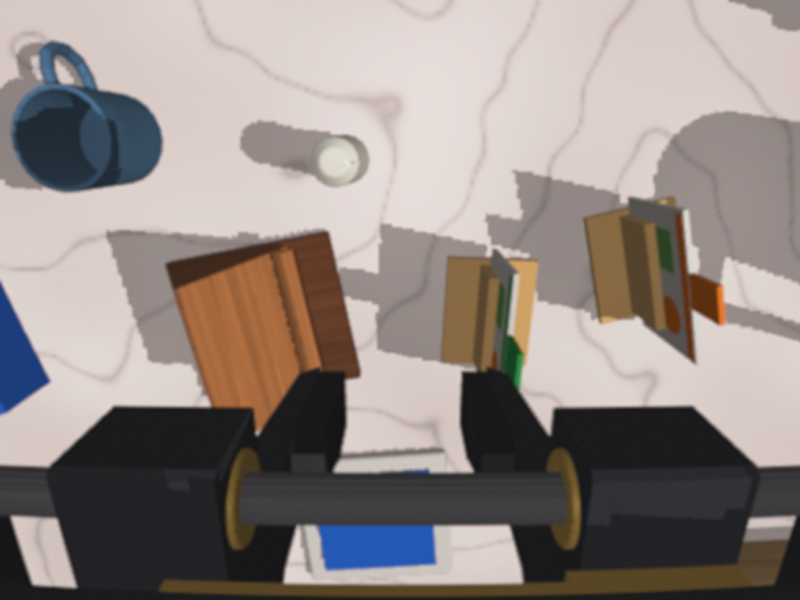

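Emit:
{"name": "play_rows", "arguments": {
  "deltas": [
    [-0.27,0,0,0],
    [-0.27,0,0,0],
    [-0.27,0,0,0],
    [-0.27,0,0,0],
    [-0.27,0,0,0]
  ]
}}

```text
clock: 1.9
tool_pos: [0.5846, 0.1725, 0.3204]
eef_rot: [-0.001, -0.001, 1.0, 0.0]
ft_force: [-0.5, -1.4, 0.2]
finger_gap: 0.0357
gripper_force: 0.0
```

```bash
python3 - <<'E'
from h import *
s,R,t=Rt(); print(s['clock'],t,s['finger_gap'])
p,d,c=grab('wrist'); np.savez('pics/wrist2.npz',p=p,d=d,**{k:np.array(c[k]) for k in c}); save('w2',cv2.resize(p,(800,600),interpolation=cv2.INTER_CUBIC))
E
```

```text
1.9 [0.58457282 0.17251036 0.32044469] 0.03566537051550777
```

View pics/w2.png

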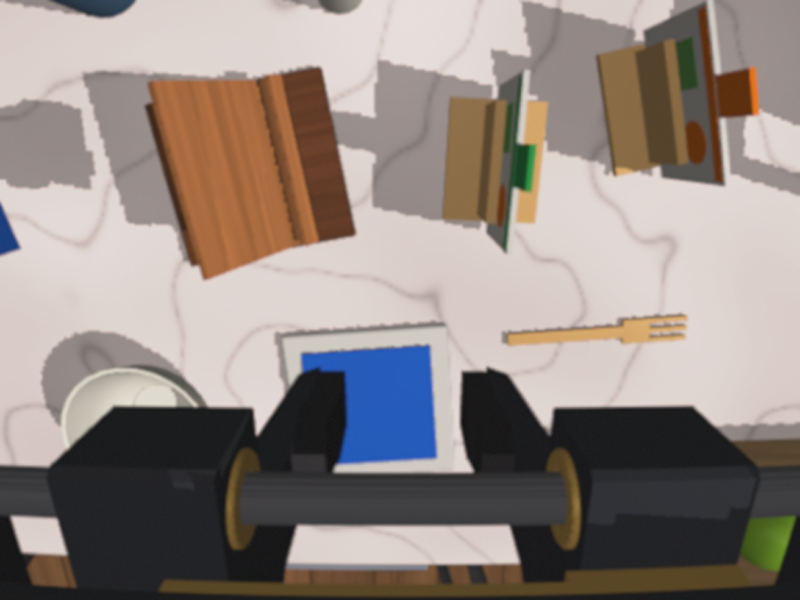

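```bash
cat > m.py <<'E'
from h import *
import sys
def poly(W,pg):
    m=np.zeros((384,512),np.uint8); cv2.fillPoly(m,[(np.array(pg)*.64).astype(int)],1); Q=W[m>0]; return Q[~np.isnan(Q).any(1)]
f=np.load('pics/wrist2.npz'); W=cloud(f,f['d']); d=f['d']
Q=poly(W,[(175,100),(250,95),(285,235),(215,260)])
c=np.median(Q,0); 
for _ in range(4):
    c=Q.mean(0); n=np.linalg.svd(Q-c)[2][2]; r=(Q-c)@n; Q=Q[abs(r)<2.5*r.std()]
n*=np.sign(n[2]); print('board plane c',c.round(4),'n',n.round(4),'tilt',np.degrees(np.arcsin(n[2])),'az',np.degrees(np.arctan2(n[1],n[0])),'rms',r.std())
def onplane(uv):
    r=ray(f,np.array(uv)*.64); R=f['R'];t=f['t']; o=-t@R; D=r@R
    k=((c-o)@n)/(D@n); return o+D*k[:,None]
P=onplane([(150,83),(204,277),(262,78),(299,247)]); print('top corners, lower corners\n',P.round(4)); print(np.linalg.norm(P[0]-P[1]))
# card: points
x,y,z=W[...,0],W[...,1],W[...,2]
m=(z>.06)&(x>.40)&(x<.6)&(y>.2)&(y<.29)
Q=W[m]; print('card pts',m.sum(),np.percentile(Q,[2,50,98],axis=0).round(4).tolist())
hsv=cv2.cvtColor(f['p'],cv2.COLOR_RGB2HSV); g=(hsv[...,0]>45)&(hsv[...,0]<85)&(hsv[...,1]>120)&m&(z>.115)
G=W[g]; print('tab',g.sum(),np.percentile(G,[5,50,95],axis=0).round(4).tolist())
B=W[m&(z<.118)&(z>.062)]
A=np.c_[B[:,0],B[:,2],np.ones(len(B))]
for _ in range(4):
    k=np.linalg.lstsq(A,B[:,1],rcond=None)[0]; r=B[:,1]-A@k; ok=abs(r)<2*r.std(); A,B=A[ok],B[ok]
print('card y = a x + b z + c',k.round(4),'rms',r.std(),'n',len(B)); print(B.min(0),B.max(0))
E
python3 m.py
```

```text
board plane c [0.5289 0.0501 0.0785] n [-0.1588  0.8506  0.5012] tilt 30.07916927543514 az 100.57261810660991 rms 0.0006263508123095298
top corners, lower corners
 [[0.4718 0.0159 0.1185]
 [0.5956 0.0386 0.1191]
 [0.4599 0.0646 0.032 ]
 [0.5912 0.0875 0.0348]]
0.1259394824522038
card pts 15215 [[0.4875, 0.2004, 0.0754], [0.5587, 0.2123, 0.4001], [0.585, 0.2501, 0.4112]]
tab 235 [[0.5111, 0.2463, 0.1177], [0.5226, 0.2469, 0.1362], [0.534, 0.2495, 0.1404]]
card y = a x + b z + c [-0.039   0.0085  0.2663] rms 0.00047073964288237436 n 1015
[0.46268095 0.24396433 0.06201388] [0.58264054 0.24962831 0.11792799]
```

```bash
python3 -c "
from h import *
to([.5226,.2490,.19],87.8); to([.5226,.2490,.118],87.8)"
```

```text
row [0.1223, 0.1534, 0.2624, 0.0129] now [0.5842 0.1724 0.3211] R err -1.0 clk 1.95 F [0.1 0.2 0.8] gap 0.03512097086056827
row [0.122, 0.1533, 0.4064, 0.0129] now [0.5842 0.1724 0.3211] R err -1.0 clk 1.95 F [0.1 0.2 0.8] gap 0.03512097086056827
```

Emit:
{"name": "play_rows", "arguments": {
  "deltas": [
    [0.122,0.1534,0.26,0.0129],
    [0.122,0.1534,0.26,0.0129],
    [0.122,0.1534,0.26,0.0129],
    [0.122,0.1534,0.26,0.0129],
    [0.122,0.1534,0.26,0.0129],
    [0.122,0.1534,0.31,0.0129],
    [0.122,0.1534,0.36,0.0129],
    [0.122,0.1534,0.406,0.0129],
    [0.122,0.1534,0.406,0.0129]
  ]
}}

```text
clock: 2.85
tool_pos: [0.5246, 0.2468, 0.1184]
eef_rot: [-0.001, 0.02, 1.0, -0.0]
ft_force: [-0.5, 0.8, 0.2]
finger_gap: 0.0353
gripper_force: 0.0
```

```bash
python3 - <<'E'
from h import *
to([.5226,.2490,.118],87.8)
a,_,_=grab('wrist'); b,_,_=grab('side')
save('g1',np.hstack([cv2.resize(a,(448,336)),cv2.resize(b[240:380,180:320],(336,336),interpolation=cv2.INTER_CUBIC)]))
E
```

```text
row [0.0041, 0.0043, 0.0008, -0.0008] now [0.5246 0.2468 0.1184] R err -1.0 clk 2.85 F [-0.5  0.8  0.2] gap 0.03533908339581113
```

View pics/g1.png

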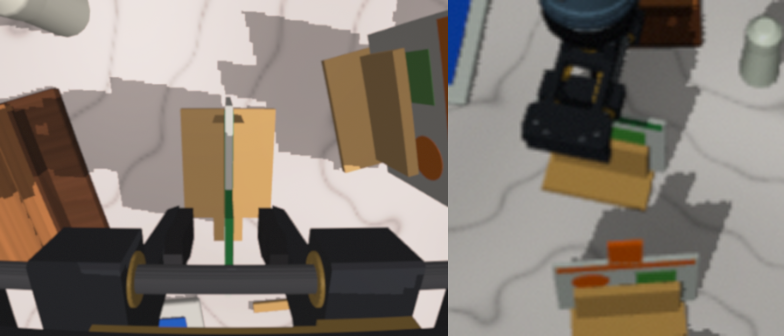

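Emit:
{"name": "play_rows", "arguments": {
  "deltas": [
    [0.004,0.004,0,0],
    [0.004,0.004,0,0],
    [0.004,0.004,0,0],
    [0.004,0.004,0,0],
    [0.004,0.004,0,0],
    [0.004,0.004,0,0]
  ],
  "claw": 0,
  "newtons": 20
}}

```text
clock: 3.55
tool_pos: [0.5229, 0.2498, 0.1193]
eef_rot: [0.0, 0.02, 1.0, -0.0]
ft_force: [-0.5, -1.7, 4.0]
finger_gap: 0.0036
gripper_force: 20.0
```

```bash
python3 -c "
from h import *
s,R,t=Rt(); print(s['gripper_force']); to([t[0],t[1],.22])
import numpy as np
h=np.array([-.1835,.983,0]);O=np.array([.525,.074,.0352]); b=O+.002*h
to([b[0],b[1],.22],100.57)"
```

```text
19.990856051445007
row [-0.0001, -0.0001, -0.2014, 0.0] now [0.5229 0.2498 0.1193] R err -1.0 clk 3.55 F [-0.5 -1.7  4. ] gap 0.0035812431414228856
row [-0.0175, -0.3473, -0.2012, -0.0715] now [0.5229 0.2498 0.1193] R err -1.0 clk 3.55 F [-0.5 -1.7  4. ] gap 0.0035812431414228856
```

Emit:
{"name": "play_rows", "arguments": {
  "deltas": [
    [0,0,-0.06,0],
    [0,0,-0.12,0],
    [0,0,-0.2,0],
    [0,0,-0.22,0],
    [-0.0175,-0.1,-0.22,-0.03],
    [-0.0175,-0.18,-0.22,-0.0715],
    [-0.0175,-0.26,-0.22,-0.0715],
    [-0.0175,-0.32,-0.22,-0.0715],
    [-0.0175,-0.347,-0.22,-0.0715],
    [-0.0175,-0.347,-0.22,-0.0715],
    [-0.0175,-0.347,-0.22,-0.0715]
  ]
}}

```text
clock: 4.65
tool_pos: [0.5242, 0.0769, 0.2282]
eef_rot: [-0.0, -0.092, 0.996, 0.0]
ft_force: [-0.6, -0.6, -0.9]
finger_gap: 0.0039
gripper_force: 20.0
```

```bash
python3 - <<'E'
from h import *
h=np.array([-.1835,.983,0]);O=np.array([.525,.074,.0352]); b=O+.002*h
to([b[0],b[1],.16],100.57)
a,d,c=grab('wrist'); b,db,cb=grab('side')
W=cloud(c,d); s,R,t=Rt(); L=(W-t)@R   # tool frame
m=(abs(L[...,1])<.006)&(L[...,2]>.0)&(L[...,2]<.15)&(abs(L[...,0])<.09)
Q=L[m]; print(len(Q),np.percentile(Q,[1,50,99],axis=0).round(4).tolist())
for z0 in (.02,.05,.08,.1):
    q=Q[abs(Q[:,2]-z0)<.01]; print(z0,len(q), q[:,0].min() if len(q) else 0,q[:,0].max() if len(q) else 0, np.median(q[:,1]) if len(q) else 0)
save('g2',np.hstack([cv2.resize(a,(448,336)),cv2.resize(b[170:310,170:310],(336,336),interpolation=cv2.INTER_CUBIC)]))
E
```

```text
row [-0.0006, -0.0021, 0.1364, -0.0001] now [0.5242 0.0769 0.2282] R err -1.0 clk 4.65 F [-0.6 -0.6 -0.9] gap 0.003923367220625451
1327 [[-0.0588, -0.0052, 0.0005], [0.0325, -0.0006, 0.0161], [0.0603, 0.0051, 0.0886]]
0.02 1066 -0.060418522836035105 0.06023963417646372 -0.0008216586311327174
0.05 19 0.060106447301994596 0.0603223612767316 -0.0004512122409603035
0.08 12 0.06018472376249365 0.060389682790271286 -0.0006933066337761102
0.1 7 0.060278713157795885 0.06040524251636269 -0.00033723375332986554
```

View pics/g2.png

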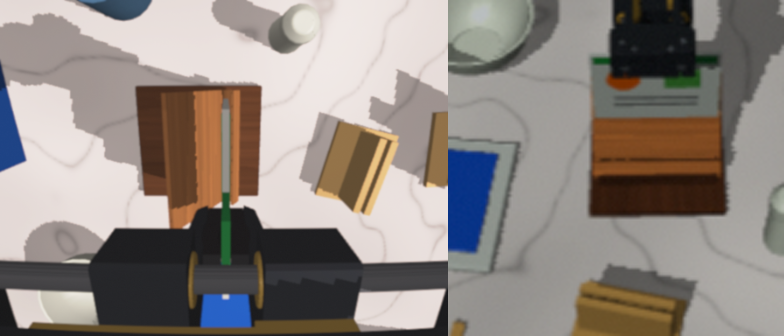

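Emit:
{"name": "play_rows", "arguments": {
  "deltas": [
    [0,-0.002,0.06,0],
    [0,-0.002,0.11,0],
    [0,-0.002,0.14,0],
    [0,-0.002,0.15,0],
    [0,-0.002,0.154,0],
    [0,-0.002,0.158,0],
    [0,-0.002,0.158,0],
    [0,-0.002,0.158,0]
  ]
}}

```text
clock: 5.55
tool_pos: [0.5251, 0.0753, 0.1505]
eef_rot: [0.001, -0.092, 0.996, -0.0]
ft_force: [-0.1, -0.3, -0.5]
finger_gap: 0.004
gripper_force: 20.0
```

```bash
python3 - <<'E'
from h import *
h=np.array([-.1835,.983,0]);O=np.array([.525,.074,.0352]); b=O+.002*h
to([b[0],b[1],.1455],100.57)
E
```

```text
row [0.0006, 0.0015, 0.01, 0.0] now [0.5251 0.0753 0.1505] R err -1.0 clk 5.55 F [-0.1 -0.3 -0.5] gap 0.0040137702533651195
```

Emit:
{"name": "play_rows", "arguments": {
  "deltas": [
    [0,0.001,0.002,0],
    [0,0.001,0.004,0],
    [0,0.001,0.006,0],
    [0,0.001,0.008,0],
    [0,0.001,0.008,0]
  ]
}}

```text
clock: 6.05
tool_pos: [0.5252, 0.0755, 0.1478]
eef_rot: [0.001, -0.092, 0.996, -0.0]
ft_force: [-4.2, -0.3, 12.2]
finger_gap: 0.0039
gripper_force: 20.0
```

Emit:
{"name": "play_rows", "arguments": {
  "deltas": [
    [0,0,0.001,0],
    [0,0,0.002,0],
    [0,0,0.003,0],
    [0,0,0.004,0],
    [0,0,0.004,0]
  ]
}}

```text
clock: 6.55
tool_pos: [0.5259, 0.0754, 0.1476]
eef_rot: [0.002, -0.092, 0.996, -0.001]
ft_force: [-9.1, -1.9, 25.4]
finger_gap: 0.0039
gripper_force: 20.0
```

Emit:
{"name": "play_rows", "arguments": {
  "deltas": [
    [0,0,-0.002,0],
    [0,0,-0.005,0],
    [0,0,-0.005,0]
  ]
}}

```text
clock: 6.85
tool_pos: [0.5253, 0.0756, 0.1478]
eef_rot: [0.001, -0.092, 0.996, -0.0]
ft_force: [-2.5, -0.3, 9.3]
finger_gap: 0.0042
gripper_force: 20.0
```

Emit:
{"name": "play_rows", "arguments": {
  "deltas": [
    [0,0,0,0],
    [0,0,0,0],
    [0,0,0,0],
    [0,0,0,0],
    [0,0,0,0]
  ],
  "claw": 0.3
}}

```text
clock: 7.35
tool_pos: [0.5243, 0.0757, 0.1459]
eef_rot: [-0.0, -0.092, 0.996, 0.0]
ft_force: [0.1, 0.0, 0.4]
finger_gap: 0.0265
gripper_force: 0.0
```

```bash
python3 - <<'E'
from h import *
to([.525-.002*.1835,.0755,.1455],100.57)
a,d,c=grab('wrist'); b,db,cb=grab('side')
np.savez('pics/s3.npz',p=b,d=db,**{k:np.array(cb[k]) for k in cb})
save('g3',np.hstack([cv2.resize(a,(448,336)),cv2.resize(b[170:310,170:310],(336,336),interpolation=cv2.INTER_CUBIC)]))
E
```

```text
row [-0.0005, -0.0005, 0.0009, -0.0] now [0.5243 0.0757 0.1459] R err -1.0 clk 7.35 F [0.1 0.  0.4] gap 0.026514492868697448
```

View pics/g3.png

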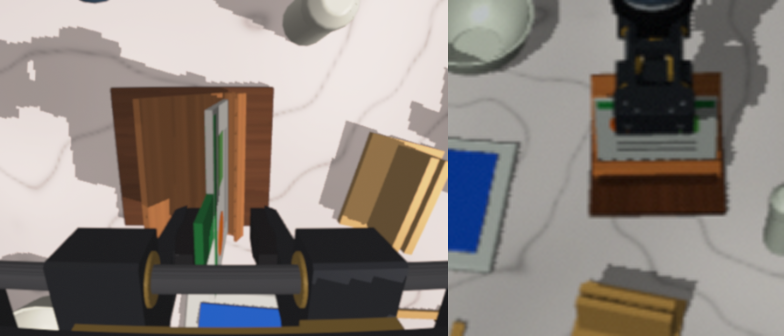

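Emit:
{"name": "play_rows", "arguments": {
  "deltas": [
    [0,-0.012,0.002,0],
    [0,-0.024,0.004,0],
    [0,-0.036,0.006,0],
    [0,-0.05,0.009,0],
    [0,-0.064,0.012,0],
    [0,-0.078,0.015,0],
    [0,-0.09,0.018,0],
    [0,-0.102,0.02,0],
    [0,-0.112,0.02,0],
    [0,-0.12,0.02,0],
    [0,-0.12,0.02,0]
  ]
}}

```text
clock: 8.55
tool_pos: [0.5356, 0.0163, 0.1363]
eef_rot: [0.0, -0.092, 0.996, -0.0]
ft_force: [0.2, 0.5, -0.3]
finger_gap: 0.0268
gripper_force: 0.0
```

```bash
python3 - <<'E'
from h import *
h=np.array([-.1835,.983,0]);O=np.array([.525,.074,.0352]); 
to(O-.057*h+[0,0,.101],100.57)
E
```

```text
row [-0.0003, 0.0034, 0.0003, -0.0002] now [0.5356 0.0163 0.1363] R err -1.0 clk 8.55 F [ 0.2  0.5 -0.3] gap 0.026821106842716422
```

Emit:
{"name": "play_rows", "arguments": {
  "deltas": [
    [0,0.002,-0.05,0],
    [0,0.002,-0.15,0],
    [0,0.002,-0.25,0],
    [0,0,-0.35,0],
    [-0.09,-0.08,-0.4,0],
    [-0.09,-0.16,-0.4,0],
    [-0.09,-0.213,-0.4,0],
    [-0.09,-0.213,-0.4,0],
    [-0.09,-0.213,-0.4,0],
    [-0.09,-0.213,-0.4,0]
  ]
}}

```text
clock: 9.55
tool_pos: [0.5989, -0.0785, 0.336]
eef_rot: [-0.0, -0.093, 0.996, 0.0]
ft_force: [-0.1, 0.0, 0.3]
finger_gap: 0.0265
gripper_force: 0.0
```

```bash
python3 - <<'E'
from h import *
to([.6,-.08,.33],100.57)
a,d,c=grab('wrist'); b,db,cb=grab('side')
np.savez('pics/wrist4.npz',p=a,d=d,**{k:np.array(c[k]) for k in c})
np.savez('pics/s4.npz',p=b,d=db,**{k:np.array(cb[k]) for k in cb})
save('g4',np.hstack([cv2.resize(a,(592,444),interpolation=cv2.INTER_CUBIC),cv2.resize(b[100:310,200:298],(207,444),interpolation=cv2.INTER_CUBIC)]))
E
```

```text
row [-0.0017, -0.0033, 0.012, 0.0003] now [ 0.5989 -0.0785  0.336 ] R err -1.0 clk 9.55 F [-0.1  0.   0.3] gap 0.026539668027971676
```

View pics/g4.png

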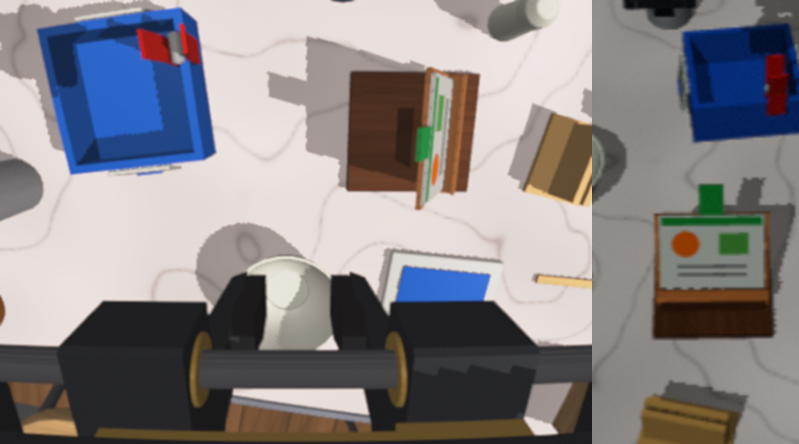

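```bash
cat > m2.py <<'E'
from h import *
h=np.array([-.1835,.983,0]);O=np.array([.525,.074,.0352]);u=-.5*h+np.array([0,0,.866]);n=.866*h+np.array([0,0,.5]);e=np.array([.983,.1835,0]); B=np.array([n,e,u])
for nm in ['wrist4','s4','top0','side0']:
    f=np.load(f'pics/{nm}.npz'); W=cloud(f,f['d']); hsv=cv2.cvtColor(f['p'],cv2.COLOR_RGB2HSV).astype(int); H,S,V=hsv[...,0],hsv[...,1],hsv[...,2]
    if nm in('wrist4','s4'):
        L=(W-O)@B.T
        m=(abs(L[...,0])<.012)&(abs(L[...,1])<.075)&(L[...,2]>.015)&(L[...,2]<.14)&(S<60)&(V>90)
        q=L[m]; q=q[~np.isnan(q).any(1)]; print(nm,'card in board frame',len(q),np.percentile(q,[1,50,99],axis=0).round(4).tolist())
        A=np.c_[q[:,1],q[:,2],np.ones(len(q))]; print(' x fit',np.linalg.lstsq(A,q[:,0],rcond=None)[0].round(4))
        g=(abs(L[...,0])<.015)&(abs(L[...,1])<.04)&(L[...,2]>.097)&(L[...,2]<.15)&(H>45)&(H<85)&(S>120); q=L[g]; print(' tab',len(q),np.percentile(q,[3,50,97],axis=0).round(4).tolist())
    x,y,z=W[...,0],W[...,1],W[...,2]
    rg=(x>.4)&(x<.7)&(y>-.42)&(y<-.14)
    bl=rg&(H>100)&(H<130)&(S>120)&(abs(z-.065)<.004); q=W[bl][:,:2]
    if len(q)>20:
        r=cv2.minAreaRect(q.astype(np.float32)); print(nm,'box rim',len(q),np.round(r[0],4),np.round(r[1],4),r[2], 'zmed',np.median(W[bl][:,2]).round(4))
    rd=rg&((H<7)|(H>173))&(S>120)&(z>.05); q=W[rd]
    print(' red',len(q),np.percentile(q,[2,50,98],axis=0).round(4).tolist())
    for zz in np.arange(.06,.14,.01):
        k=q[abs(q[:,2]-zz)<.005]; 
        if len(k)>3: print('  z%.2f'%zz,len(k),k[:,:2].min(0).round(4),k[:,:2].max(0).round(4))
E
python3 m2.py
```

```text
wrist4 card in board frame 1252 [[0.0006, -0.059, 0.0158], [0.0047, -0.0058, 0.0714], [0.0057, 0.059, 0.0965]]
 x fit [-0.0032 -0.0273  0.006 ]
 tab 318 [[0.0011, -0.013, 0.0997], [0.0046, -0.0005, 0.1259], [0.0051, 0.0126, 0.1321]]
wrist4 box rim 3530 [ 0.5457 -0.2723] [0.1495 0.1519] 16.179855346679688 zmed 0.0652
 red 870 [[0.4806, -0.2338, 0.0601], [0.495, -0.2245, 0.1071], [0.5074, -0.1944, 0.1272]]
  z0.06 40 [ 0.4796 -0.2062] [ 0.5019 -0.1992]
  z0.07 48 [ 0.4802 -0.222 ] [ 0.5074 -0.1993]
  z0.08 88 [ 0.4796 -0.2266] [ 0.5075 -0.1989]
  z0.09 108 [ 0.4806 -0.2272] [ 0.5074 -0.1988]
  z0.10 118 [ 0.4848 -0.2288] [ 0.5075 -0.1967]
  z0.11 139 [ 0.4821 -0.2315] [ 0.5081 -0.1953]
  z0.12 159 [ 0.4808 -0.234 ] [ 0.5082 -0.1925]
  z0.13 168 [ 0.4786 -0.2362] [ 0.5084 -0.1923]
s4 card in board frame 953 [[-0.0011, -0.0614, 0.0156], [0.0047, 0.0013, 0.0431], [0.0096, 0.0579, 0.0945]]
 x fit [ 0.0005 -0.003   0.0049]
 tab 136 [[0.001, -0.0136, 0.0986], [0.005, -0.0017, 0.113], [0.0088, 0.0102, 0.1278]]
s4 box rim 445 [ 0.5444 -0.2703] [0.1505 0.1554] 16.1382999420166 zmed 0.064
 red 2
[... 845 characters left out ...]
.5054 -0.2248]
  z0.11 12 [ 0.487  -0.2323] [ 0.505  -0.2269]
  z0.12 19 [ 0.4894 -0.2354] [ 0.5074 -0.1966]
  z0.13 14 [ 0.4796 -0.237 ] [ 0.5071 -0.196 ]
side0 box rim 426 [ 0.544 -0.269] [0.1492 0.1605] 15.726920127868652 zmed 0.064
 red 227 [[0.4777, -0.233, 0.0542], [0.4902, -0.2025, 0.1034], [0.5035, -0.1928, 0.1253]]
  z0.06 23 [ 0.4788 -0.2055] [ 0.4983 -0.1964]
  z0.07 18 [ 0.4797 -0.2058] [ 0.4982 -0.1981]
  z0.08 22 [ 0.4775 -0.209 ] [ 0.4962 -0.1992]
  z0.09 21 [ 0.4779 -0.2054] [ 0.4989 -0.1963]
  z0.10 29 [ 0.4779 -0.2306] [ 0.5027 -0.1952]
  z0.11 47 [ 0.4779 -0.2338] [ 0.5038 -0.1934]
  z0.12 52 [ 0.4757 -0.2353] [ 0.5043 -0.1908]
  z0.13 9 [ 0.476  -0.2308] [ 0.499  -0.1889]
```

```bash
python3 - <<'E'
from h import *
f=np.load('pics/wrist4.npz'); W=cloud(f,f['d']); hsv=cv2.cvtColor(f['p'],cv2.COLOR_RGB2HSV).astype(int); H,S=hsv[...,0],hsv[...,1]
x,y,z=W[...,0],W[...,1],W[...,2]
q=W[(x>.4)&(x<.7)&(y>-.42)&(y<-.14)&((H<7)|(H>173))&(S>120)&(z>.07)]
a=np.radians(16.15); w=np.array([np.cos(a),np.sin(a),0]); nn=np.array([-np.sin(a),np.cos(a),0]); C=np.array([.5457,-.2733,0])
L=np.c_[(q-C)@w,(q-C)@nn,q[:,2]]
for z0 in (.09,.1,.11,.12,.127):
    k=L[abs(L[:,2]-z0)<.004]; print(z0,len(k),np.percentile(k[:,:2],[2,98],axis=0).round(4).tolist())
t=C-.047*0*w
lo,hi=np.percentile(L[L[:,2]>.11][:,0],[1,99]); print(lo,hi)
c=C+.5*(lo+hi)*w+.0707*nn; print(c, L[:,2].max())
to([c[0],c[1],.17],106.15); to([c[0],c[1],.104],106.15)
E
```

```text
0.09 90 [[-0.0438, 0.0609], [-0.0223, 0.0841]]
0.1 93 [[-0.0441, 0.0587], [-0.0226, 0.0853]]
0.11 111 [[-0.0448, 0.0565], [-0.0227, 0.0879]]
0.12 116 [[-0.0447, 0.0547], [-0.0225, 0.0897]]
0.127 220 [[-0.0449, 0.0518], [-0.0228, 0.0912]]
-0.045274861473093536 -0.022096052420019177
[ 0.49367846 -0.21475976  0.        ] 0.1283641920960608
row [0.2574, -0.2293, 0.3325, -0.0305] now [ 0.599  -0.0783  0.3363] R err -1.0 clk 9.65 F [-0.2  0.2 -0.4] gap 0.026383193254500843
row [0.2574, -0.2293, 0.4645, -0.0305] now [ 0.599  -0.0783  0.3363] R err -1.0 clk 9.65 F [-0.2  0.2 -0.4] gap 0.026383193254500843
```

Emit:
{"name": "play_rows", "arguments": {
  "deltas": [
    [0.2574,-0.2275,0.2,-0.0305],
    [0.2574,-0.2275,0.3,-0.0305],
    [0.2574,-0.2275,0.3325,-0.0305],
    [0.2574,-0.2275,0.3325,-0.0305],
    [0.2574,-0.2275,0.3325,-0.0305],
    [0.2574,-0.2275,0.3325,-0.0305],
    [0.2574,-0.2275,0.36,-0.0305],
    [0.2574,-0.2275,0.4,-0.0305],
    [0.2574,-0.2275,0.44,-0.0305],
    [0.2574,-0.2275,0.4645,-0.0305],
    [0.2574,-0.2275,0.4645,-0.0305]
  ],
  "claw": 0.75
}}

```text
clock: 10.75
tool_pos: [0.4938, -0.2137, 0.103]
eef_rot: [-0.001, -0.14, 0.99, 0.001]
ft_force: [0.4, 0.3, 0.5]
finger_gap: 0.0658
gripper_force: 0.0
```

```bash
python3 - <<'E'
from h import *
c=np.array([.4937,-.2148])+.0009*np.array([-.278,.9605]); to([*c,.104],106.15)
E
```

```text
row [0.0007, -0.0002, -0.0019, 0.0] now [ 0.4938 -0.2137  0.103 ] R err -1.0 clk 10.75 F [0.4 0.3 0.5] gap 0.0657973100493611
```

Well placed. Squeeze.

Emit:
{"name": "play_rows", "arguments": {
  "deltas": [
    [0,0,-0.002,0],
    [0,0,-0.002,0],
    [0,0,-0.002,0],
    [0,0,-0.002,0],
    [0,0,-0.002,0],
    [0,0,-0.002,0],
    [0,0,-0.002,0],
    [0,0,-0.002,0]
  ],
  "claw": 0,
  "newtons": 30
}}

```text
clock: 11.55
tool_pos: [0.4935, -0.2152, 0.1049]
eef_rot: [-0.0, -0.14, 0.99, 0.0]
ft_force: [-0.1, -0.6, 0.4]
finger_gap: 0.0226
gripper_force: 30.0
```

Emit:
{"name": "play_rows", "arguments": {
  "deltas": [
    [0,0,-0.03,0],
    [0,0,-0.07,0],
    [0,0,-0.13,0],
    [0,0,-0.2,0],
    [0,0,-0.26,0],
    [0,0,-0.3,0],
    [0,0,-0.32,0.01],
    [0,0,-0.32,0.03],
    [0,0,-0.32,0.03]
  ]
}}

```text
clock: 12.45
tool_pos: [0.4937, -0.2152, 0.2654]
eef_rot: [0.0, -0.093, 0.996, -0.0]
ft_force: [0.3, -0.1, 0.0]
finger_gap: 0.0226
gripper_force: 30.0
```

```bash
python3 - <<'E'
from h import *
a,d,c=grab('wrist'); s,R,t=Rt(); print(t,s['finger_gap'],s['gripper_force'])
def show(a,d,c):
    W=cloud(c,d); hsv=cv2.cvtColor(a,cv2.COLOR_RGB2HSV).astype(int); H,S=hsv[...,0],hsv[...,1]
    L=(W-t)@R; m=((H<7)|(H>173))&(S>120)&(np.linalg.norm(L,axis=-1)<.09); q=L[m]; print('red in tool',len(q))
    for z0 in np.arange(-.03,.08,.01):
        k=q[abs(q[:,2]-z0)<.005]
        if len(k)>3: print(' z%.2f'%z0,len(k),'x',np.percentile(k[:,0],[2,98]).round(4),'y',np.percentile(k[:,1],[2,50,98]).round(4))
    print(q[:,2].max() if len(q) else 0)
show(a,d,c)
b,d,c=grab('top'); show(b,d,c)
b,d,c=grab('side'); show(b,d,c)
E
```

```text
[ 0.49344254 -0.21507627  0.26486074] 0.02264981848255046 29.999688751995564
red in tool 2420
 z-0.02 1094 x [-0.0082  0.0127] y [-0.0127 -0.0082  0.0105]
 z-0.01 305 x [-0.0066  0.0129] y [-0.013  -0.0081  0.0115]
 z0.00 214 x [-0.0047  0.0128] y [-0.013  -0.008   0.0118]
 z0.01 154 x [-0.0023  0.0129] y [-0.0128 -0.0079  0.0131]
 z0.02 130 x [0.0052 0.0128] y [-0.0132  0.0094  0.013 ]
 z0.03 185 x [-0.0017  0.0127] y [-0.0152  0.011   0.0153]
 z0.04 207 x [-0.0058  0.0127] y [-0.0172  0.0137  0.0175]
 z0.05 116 x [-0.0084  0.0126] y [-0.0177  0.0164  0.019 ]
0.054708413396743906
red in tool 10
 z0.05 8 x [-0.0096  0.0082] y [0.0173 0.0177 0.0187]
0.05452346067131262
red in tool 134
 z0.01 4 x [-0.0063  0.0081] y [0.0219 0.0247 0.025 ]
 z0.02 27 x [-0.0079  0.0117] y [0.0102 0.0133 0.0173]
 z0.03 34 x [-0.008   0.0121] y [0.0115 0.0152 0.02  ]
 z0.04 32 x [-0.0075  0.0124] y [0.0129 0.0168 0.0222]
 z0.05 30 x [-0.0076  0.0128] y [0.0146 0.0195 0.0233]
 z0.06 4 x [-0.0044  0.0075] y [0.0162 0.0184 0.0193]
0.0578524349925904
```

```bash
python3 -c "
from h import *
to([.4970,.0230,.26],100.57);to([.4970,.0230,.1914],100.57)"
```

```text
row [-0.0959, 0.4662, 0.0092, 0.0009] now [ 0.4933 -0.215   0.2645] R err -1.0 clk 12.6 F [-0.9 -0.1 -0.4] gap 0.022304336238087162
row [-0.0959, 0.4661, 0.1464, 0.0009] now [ 0.4933 -0.215   0.2645] R err -1.0 clk 12.6 F [-0.9 -0.1 -0.4] gap 0.022304336238087162
```

Emit:
{"name": "play_rows", "arguments": {
  "deltas": [
    [-0.0959,0.08,0,0],
    [-0.0959,0.16,0,0],
    [-0.0959,0.25,0,0.001],
    [-0.0959,0.34,0,0.001],
    [-0.0959,0.41,0,0.001],
    [-0.0959,0.45,0,0.001],
    [-0.0959,0.466,0.04,0.001],
    [-0.0959,0.466,0.09,0.001],
    [-0.0959,0.466,0.13,0.001],
    [-0.0959,0.466,0.146,0.001],
    [-0.0959,0.466,0.146,0.001],
    [-0.0959,0.466,0.146,0.001]
  ]
}}

```text
clock: 13.8
tool_pos: [0.4981, 0.0225, 0.1926]
eef_rot: [0.0, -0.091, 0.996, -0.0]
ft_force: [-0.3, 0.1, -1.2]
finger_gap: 0.0227
gripper_force: 30.0
```

```bash
cat > m3.py <<'E'
from h import *
h=np.array([-.1835,.983,0]);T=np.array([.5338,.0268,.1184]);u=-.5*h+np.array([0,0,.866]);n=.866*h+np.array([0,0,.5]);e=np.array([.983,.1835,0]); zz=np.array([0,0,1.])
def look(names=('wrist','side')):
    for nm in names:
        a,d,c=grab(nm); W=cloud(c,d); hsv=cv2.cvtColor(a,cv2.COLOR_RGB2HSV).astype(int); H,S,V=[hsv[...,i] for i in range(3)]
        np.savez('pics/last_%s.npz'%nm,p=a,d=d,**{k:np.array(c[k]) for k in c})
        L=np.stack([(W-T)@e,(W-T)@h,(W-T)@zz],-1)
        q=L[((H<7)|(H>173))&(S>120)&(np.linalg.norm(W-(T-.037*e),axis=-1)<.08)]
        print(nm,'red (e,h,z)',len(q))
        for z0 in np.arange(-.02,.08,.01):
            k=q[abs(q[:,2]-z0)<.005]
            if len(k)>5: print('  z%.2f'%z0,len(k),'e',np.percentile(k[:,0],[2,98]).round(4),'h',np.percentile(k[:,1],[2,50,98]).round(4))
        P=np.stack([(W-T)@n,(W-T)@e,(W-T)@u],-1)
        m=(abs(P[...,0])<.012)&(abs(P[...,1])<.075)&(P[...,2]>-.08)&(P[...,2]<.01)&(S<60)&(V>90); q=P[m]
        if len(q)>50:
            A=np.c_[q[:,1],q[:,2],np.ones(len(q))]; print('  card n,e,u',len(q),np.percentile(q,[1,50,99],axis=0).round(4).tolist(),'fit',np.linalg.lstsq(A,q[:,0],rcond=None)[0].round(4))
        g=(abs(P[...,0])<.02)&(abs(P[...,1])<.03)&(P[...,2]>.004)&(P[...,2]<.05)&(H>45)&(H<85)&(S>120); q=P[g]
        if len(q)>20: print('  tab',len(q),np.percentile(q,[3,50,97],axis=0).round(4).tolist())
if __name__=='__main__':
    to([.4970,.0230,.1614],100.57); look()
E
python3 m3.py
```

```text
row [0.002, 0.0014, 0.0625, -0.0005] now [0.4981 0.0225 0.1926] R err -1.0 clk 13.8 F [-0.3  0.1 -1.2] gap 0.02268086022196935
wrist red (e,h,z) 1139
  z0.02 111 e [-0.0487 -0.0259] h [-0.017  -0.0147  0.0217]
  z0.03 226 e [-0.0488 -0.0283] h [-0.0154 -0.0079  0.0208]
  z0.04 188 e [-0.0487 -0.0322] h [-0.0134  0.0145  0.0186]
  z0.05 160 e [-0.0489 -0.0367] h [-0.0113  0.0131  0.0164]
  z0.06 146 e [-0.0488 -0.0374] h [-0.0092 -0.0053  0.0138]
  z0.07 216 e [-0.0489 -0.0337] h [-0.0105 -0.0054  0.0157]
  card n,e,u 2671 [[0.0008, -0.0599, -0.0793], [0.0045, -0.0373, -0.0358], [0.0053, 0.0441, -0.0003]] fit [ 0.0032 -0.0154  0.0038]
  tab 313 [[0.0039, -0.013, 0.0059], [0.0045, 0.0056, 0.0174], [0.005, 0.0127, 0.0237]]
side red (e,h,z) 91
  z0.02 19 e [-0.0481 -0.0281] h [0.0185 0.0223 0.0242]
  z0.03 37 e [-0.048  -0.0271] h [0.0172 0.0211 0.025 ]
  z0.04 31 e [-0.0479 -0.0272] h [0.016  0.0188 0.0229]
  card n,e,u 967 [[-0.0015, -0.0613, -0.0792], [0.0048, 0.0013, -0.0534], [0.0099, 0.0578, -0.0029]] fit [ 0.0028 -0.0138  0.004 ]
  tab 91 [[0.001, -0.0135, 0.0049], [0.0051, 0.0008, 0.0145], [0.0091, 0.0102, 0.0315]]
```

Emit:
{"name": "play_rows", "arguments": {
  "deltas": [
    [0.002,0.001,0.02,0],
    [0.002,0.001,0.036,0],
    [0.002,0.001,0.044,0],
    [0.002,0.001,0.05,0],
    [0.002,0.001,0.056,0],
    [0.002,0.001,0.06,0],
    [0.002,0.001,0.0625,0],
    [0.002,0.001,0.0625,0]
  ]
}}

```text
clock: 14.7
tool_pos: [0.4965, 0.023, 0.1606]
eef_rot: [-0.0, -0.091, 0.996, 0.0]
ft_force: [0.0, 0.1, -0.3]
finger_gap: 0.0226
gripper_force: 30.0
```

```bash
python3 m3.py
```

```text
row [-0.0009, -0.0002, -0.0015, -0.0005] now [0.4965 0.023  0.1606] R err -1.0 clk 14.7 F [ 0.   0.1 -0.3] gap 0.02257564141850145
wrist red (e,h,z) 2590
  z-0.01 136 e [-0.0502 -0.0279] h [-0.0161 -0.014   0.0222]
  z0.00 221 e [-0.0503 -0.0299] h [-0.0142 -0.0063  0.0212]
  z0.01 194 e [-0.0503 -0.0342] h [-0.0121  0.0156  0.019 ]
  z0.02 160 e [-0.0503 -0.0399] h [-0.0101 -0.0044  0.0164]
  z0.03 189 e [-0.0503 -0.0291] h [-0.0083 -0.0045  0.0164]
  z0.04 230 e [-0.0502 -0.0306] h [-0.0095 -0.0047  0.0153]
  z0.05 262 e [-0.0504 -0.0338] h [-0.0097 -0.0048  0.0149]
  z0.06 1198 e [-0.0501 -0.0294] h [-0.0094 -0.0049  0.0147]
  card n,e,u 2692 [[0.0007, -0.06, -0.0793], [0.0045, -0.0406, -0.036], [0.0053, 0.0595, -0.0003]] fit [-0.0008 -0.0119  0.0038]
  tab 501 [[0.0024, -0.0138, 0.0043], [0.0044, -0.0051, 0.0115], [0.005, 0.0069, 0.0203]]
side red (e,h,z) 73
  z-0.01 30 e [-0.0515 -0.0298] h [0.0102 0.0221 0.0247]
  z0.00 26 e [-0.0487 -0.0297] h [0.0183 0.0208 0.0248]
  z0.01 14 e [-0.0485 -0.0303] h [0.0184 0.0201 0.0237]
  card n,e,u 919 [[-0.0011, -0.0614, -0.0796], [0.0047, 0.0036, -0.0555], [0.0099, 0.0579, -0.0024]] fit [ 0.0042 -0.0109  0.0041]
  tab 64 [[0.0007, -0.0018, 0.0057], [0.005, 0.0052, 0.0179], [0.0088, 0.0102, 0.0308]]
```

Emit:
{"name": "play_rows", "arguments": {
  "deltas": [
    [0,0,0,0],
    [0,-0.004,0.002,0],
    [0,-0.008,0.003,0],
    [0,-0.008,0.003,0]
  ],
  "claw": 0.31
}}

```text
clock: 15.2
tool_pos: [0.4973, 0.0194, 0.1593]
eef_rot: [0.0, -0.091, 0.996, 0.001]
ft_force: [-0.3, 4.0, 2.6]
finger_gap: 0.0274
gripper_force: 9.4
```

Emit:
{"name": "play_rows", "arguments": {
  "deltas": [
    [0,0,0,0],
    [0,-0.005,0.002,0],
    [0,-0.01,0.004,0],
    [0,-0.01,0.004,0]
  ],
  "claw": 0.36
}}

```text
clock: 15.6
tool_pos: [0.4982, 0.0144, 0.1572]
eef_rot: [-0.0, -0.091, 0.996, 0.001]
ft_force: [-0.9, 5.7, 3.3]
finger_gap: 0.0322
gripper_force: 8.5
```

```bash
python3 m3.py
```

```text
row [-0.0008, 0.0174, -0.0083, -0.0006] now [0.4982 0.0144 0.1572] R err -1.0 clk 15.6 F [-0.9  5.7  3.3] gap 0.032243085089669485
wrist red (e,h,z) 3426
  z-0.02 10 e [-0.0501 -0.0495] h [-0.0104 -0.0089 -0.0074]
  z-0.01 92 e [-0.0502 -0.0272] h [-0.0108 -0.0076  0.0199]
  z0.00 227 e [-0.0501 -0.0275] h [-0.0112  0.0138  0.0189]
  z0.01 154 e [-0.0502 -0.0362] h [-0.0121  0.0137  0.0162]
  z0.02 252 e [-0.0502 -0.0277] h [-0.0129 -0.0093  0.0132]
  z0.03 425 e [-0.0502 -0.0271] h [-0.0152 -0.0115  0.0123]
  z0.04 518 e [-0.0501 -0.0276] h [-0.0184 -0.0144  0.01  ]
  z0.05 624 e [-0.0502 -0.0287] h [-0.0217 -0.0172  0.0101]
  z0.06 1124 e [-0.05   -0.0291] h [-0.0233 -0.0191  0.0082]
  card n,e,u 2252 [[0.0007, -0.06, -0.0793], [0.0045, -0.0461, -0.0434], [0.0053, 0.0595, -0.0003]] fit [ 0.0026 -0.0176  0.0036]
  tab 746 [[0.0017, -0.0142, 0.0051], [0.0043, -0.0097, 0.0178], [0.0049, 0.0047, 0.035]]
side red (e,h,z) 80
  z-0.01 25 e [-0.0515 -0.0298] h [0.0081 0.0202 0.0231]
  z0.00 34 e [-0.0487 -0.0298] h [0.0154 0.018  0.0217]
  z0.01 19 e [-0.0486 -0.0297] h [0.0147 0.0159 0.0187]
  card n,e,u 927 [[-0.0012, -0.0614, -0.0793], [0.0048, 0.0019, -0.0549], [0.0097, 0.0578, -0.0027]] fit [-0.0009 -0.0148  0.004 ]
  tab 69 [[0.0019, -0.0018, 0.0045], [0.0053, 0.0032, 0.0178], [0.0093, 0.0102, 0.0318]]
```

Emit:
{"name": "play_rows", "arguments": {
  "deltas": [
    [0,0,0,0],
    [0,-0.005,0.002,0],
    [0,-0.01,0.004,0],
    [0,-0.01,0.004,0]
  ],
  "claw": 0.41
}}

```text
clock: 16.1
tool_pos: [0.4991, 0.0094, 0.1553]
eef_rot: [0.0, -0.091, 0.996, 0.0]
ft_force: [-2.1, 4.7, 4.3]
finger_gap: 0.0361
gripper_force: 7.4
```

Emit:
{"name": "play_rows", "arguments": {
  "deltas": [
    [0,0,0,0],
    [0,-0.005,0.002,0],
    [0,-0.01,0.004,0],
    [0,-0.01,0.004,0]
  ],
  "claw": 0.46
}}

```text
clock: 16.5
tool_pos: [0.5001, 0.0044, 0.1534]
eef_rot: [0.0, -0.091, 0.996, 0.0]
ft_force: [-1.0, 3.9, 4.6]
finger_gap: 0.0407
gripper_force: 7.1
```

```bash
python3 m3.py
```

```text
row [-0.0007, 0.0377, -0.0161, -0.0007] now [0.5001 0.0044 0.1534] R err -1.0 clk 16.5 F [-1.   3.9  4.6] gap 0.040682966653948584
wrist red (e,h,z) 4567
  z-0.02 15 e [-0.05   -0.0496] h [-0.0067 -0.0045 -0.0031]
  z-0.01 126 e [-0.05   -0.0333] h [-0.0095  0.0057  0.0196]
  z0.00 241 e [-0.05   -0.0329] h [-0.0125  0.0145  0.0179]
  z0.01 400 e [-0.05   -0.0268] h [-0.0153 -0.012   0.0135]
  z0.02 572 e [-0.0499 -0.0268] h [-0.0197 -0.0158  0.0089]
  z0.03 816 e [-0.0499 -0.027 ] h [-0.0253 -0.0212  0.0084]
  z0.04 920 e [-0.05   -0.0273] h [-0.0324 -0.0274  0.0025]
  z0.05 1011 e [-0.0498 -0.0276] h [-0.0372 -0.0332  0.0005]
  z0.06 466 e [-0.0498 -0.0339] h [-0.0056 -0.0036 -0.0011]
  card n,e,u 2232 [[0.0007, -0.0601, -0.0794], [0.0046, -0.045, -0.0374], [0.0054, 0.0592, -0.0003]] fit [ 0.0017 -0.021   0.0034]
  tab 475 [[0.0015, -0.0143, 0.0107], [0.0043, -0.0118, 0.0216], [0.0049, 0.0119, 0.0353]]
side red (e,h,z) 107
  z-0.01 23 e [-0.0515 -0.0298] h [0.0116 0.0195 0.0229]
  z0.00 41 e [-0.0514 -0.0298] h [0.0056 0.0163 0.0218]
  z0.01 39 e [-0.0486 -0.0275] h [0.009  0.0123 0.0165]
  card n,e,u 931 [[-0.0016, -0.0614, -0.0793], [0.0047, 0.0017, -0.0547], [0.0097, 0.0579, -0.0026]] fit [ 0.0032 -0.0181  0.0038]
  tab 67 [[0.0012, -0.0018, 0.005], [0.0047, 0.0032, 0.0182], [0.0089, 0.0102, 0.0322]]
```

Emit:
{"name": "play_rows", "arguments": {
  "deltas": [
    [0,0,0,0],
    [0,-0.005,0.002,0],
    [0,-0.01,0.004,0],
    [0,-0.01,0.004,0]
  ],
  "claw": 0.51
}}

```text
clock: 17.0
tool_pos: [0.5008, -0.0006, 0.1511]
eef_rot: [-0.0, -0.091, 0.996, 0.0]
ft_force: [-0.2, 2.2, 1.8]
finger_gap: 0.045
gripper_force: 6.6
```

Emit:
{"name": "play_rows", "arguments": {
  "deltas": [
    [0,0,0,0],
    [0,-0.005,0.002,0],
    [0,-0.01,0.004,0],
    [0,-0.01,0.004,0]
  ],
  "claw": 0.56
}}

```text
clock: 17.4
tool_pos: [0.5019, -0.0057, 0.1492]
eef_rot: [0.0, -0.091, 0.996, 0.0]
ft_force: [0.1, 2.1, 2.0]
finger_gap: 0.049
gripper_force: 1.2
```

```bash
python3 m3.py
```

```text
row [-0.0008, 0.0582, -0.0243, -0.0006] now [ 0.5019 -0.0057  0.1492] R err -1.0 clk 17.4 F [0.1 2.1 2. ] gap 0.049044076660381464
wrist red (e,h,z) 5928
  z-0.02 17 e [-0.05   -0.0494] h [-0.006  -0.003  -0.0015]
  z-0.01 187 e [-0.05   -0.0322] h [-0.0107 -0.0043  0.02  ]
  z0.00 361 e [-0.05   -0.0306] h [-0.0165  0.0127  0.0177]
  z0.01 748 e [-0.0499 -0.0267] h [-0.0231 -0.0182  0.0104]
  z0.02 1225 e [-0.0499 -0.0266] h [-0.0333 -0.0266  0.0036]
  z0.03 1480 e [-0.0499 -0.027 ] h [-0.0434 -0.0365 -0.0024]
  z0.04 1016 e [-0.0497 -0.028 ] h [-0.0486 -0.044  -0.0066]
  z0.05 420 e [-0.0499 -0.0294] h [-0.0165 -0.0129 -0.0105]
  z0.06 470 e [-0.0499 -0.0337] h [-0.0192 -0.017  -0.0146]
  card n,e,u 2112 [[0.0006, -0.0601, -0.0792], [0.0046, -0.0452, -0.0348], [0.0054, 0.0597, -0.0002]] fit [ 0.0001 -0.0253  0.0032]
  tab 353 [[0.0018, -0.0144, 0.0046], [0.0046, -0.005, 0.0159], [0.0051, 0.0122, 0.0354]]
side red (e,h,z) 127
  z-0.01 32 e [-0.0515 -0.0298] h [0.0128 0.0183 0.0232]
  z0.00 42 e [-0.0516 -0.0298] h [0.0028 0.0138 0.0205]
  z0.01 44 e [-0.0488 -0.0275] h [0.004  0.0078 0.0146]
  z0.02 8 e [-0.0457 -0.0279] h [0.0048 0.006  0.0089]
  card n,e,u 936 [[-0.0012, -0.0613, -0.0794], [0.0047, 0.0017, -0.0544], [0.0095, 0.0578, -0.003]] fit [ 0.0033 -0.0123  0.004 ]
  tab 81 [[0.0002, -0.0125, 0.0042], [0.0052, 0.003, 0.0164], [0.0101, 0.0103, 0.0322]]
```

Emit:
{"name": "play_rows", "arguments": {
  "deltas": [
    [0,0,0,0],
    [0,0,0,0],
    [0,0,0,0],
    [0,0,0,0],
    [0,0,0,0]
  ],
  "claw": 0.85
}}

```text
clock: 18.0
tool_pos: [0.5018, -0.0055, 0.1492]
eef_rot: [-0.0, -0.091, 0.996, -0.0]
ft_force: [0.3, 0.1, 0.2]
finger_gap: 0.0751
gripper_force: 0.0
```

Emit:
{"name": "play_rows", "arguments": {
  "deltas": [
    [0,0.004,-0.02,0],
    [0,0.004,-0.06,0],
    [0,0.004,-0.12,0],
    [0,0.004,-0.2,0],
    [-0.1,0.004,-0.28,0],
    [-0.19,0.004,-0.34,0],
    [-0.27,0.004,-0.34,0],
    [-0.27,0.004,-0.34,0],
    [-0.27,0.004,-0.34,0]
  ]
}}

```text
clock: 18.9
tool_pos: [0.6347, 0.0214, 0.3188]
eef_rot: [-0.001, -0.092, 0.996, 0.0]
ft_force: [-0.5, 0.0, -0.6]
finger_gap: 0.0751
gripper_force: 0.0
```

```bash
python3 m3.py; python3 - <<'E'
from h import *
a=np.load('pics/last_wrist.npz')['p']; b=np.load('pics/last_side.npz')['p']
t=grab('top')[0]
save('fin',np.vstack([np.hstack([cv2.resize(a,(480,360),interpolation=cv2.INTER_CUBIC),cv2.resize(b[170:290,190:290],(300,360),interpolation=cv2.INTER_CUBIC)]),cv2.resize(t[140:245,50:390],(780,240),interpolation=cv2.INTER_CUBIC)]))
E
```

```text
row [0.2698, 0.0533, 0.3152, -0.0003] now [0.6347 0.0214 0.3188] R err -1.0 clk 18.9 F [-0.5  0.  -0.6] gap 0.07507822848667726
wrist red (e,h,z) 2045
  z-0.01 54 e [-0.0479 -0.0268] h [0.0167 0.0186 0.0198]
  z0.00 145 e [-0.0488 -0.0253] h [0.0106 0.014  0.0173]
  z0.01 275 e [-0.0486 -0.0254] h [-0.0194  0.0058  0.0113]
  z0.02 455 e [-0.0484 -0.0255] h [-0.0286 -0.0217  0.0057]
  z0.03 413 e [-0.0481 -0.0255] h [-0.0376 -0.0319  0.0005]
  z0.04 414 e [-0.0485 -0.0257] h [-0.0448 -0.0399 -0.0027]
  z0.05 111 e [-0.0462 -0.0256] h [-0.0099 -0.0077 -0.0058]
  z0.06 177 e [-0.0444 -0.0259] h [-0.0143 -0.012  -0.0095]
  card n,e,u 2318 [[0.0008, -0.059, -0.0793], [0.0048, 0.005, -0.0467], [0.0058, 0.0594, -0.0002]] fit [-0.0002 -0.0162  0.0039]
  tab 645 [[0.001, -0.0129, 0.0053], [0.0045, 0.0002, 0.0248], [0.0053, 0.0135, 0.0354]]
side red (e,h,z) 337
  z-0.01 29 e [-0.0515 -0.0298] h [0.0121 0.0183 0.0234]
  z0.00 43 e [-0.0516 -0.0298] h [0.0023 0.0148 0.0204]
  z0.01 45 e [-0.0491 -0.0275] h [0.0032 0.0088 0.0131]
  z0.02 44 e [-0.0515 -0.0295] h [-0.0063  0.0034  0.0106]
  z0.03 49 e [-0.0498 -0.0298] h [-0.0416 -0.0021  0.0028]
  z0.04 74 e [-0.0497 -0.0276] h [-0.0435 -0.0079 -0.0004]
  z0.05 34 e [-0.0485 -0.0299] h [-0.0114 -0.0079 -0.0045]
  z0.06 18 e [-0.0485 -0.0284] h [-0.0125 -0.0101 -0.0067]
  card n,e,u 923 [[-0.0017, -0.0614, -0.0796], [0.0048, 0.0036, -0.0547], [0.0098, 0.0578, -0.0028]] fit [ 0.0032 -0.0093  0.0043]
  tab 123 [[0.0007, -0.0136, 0.0045], [0.0048, -0.0017, 0.0182], [0.0086, 0.0101, 0.0319]]
```

View pics/fin.png

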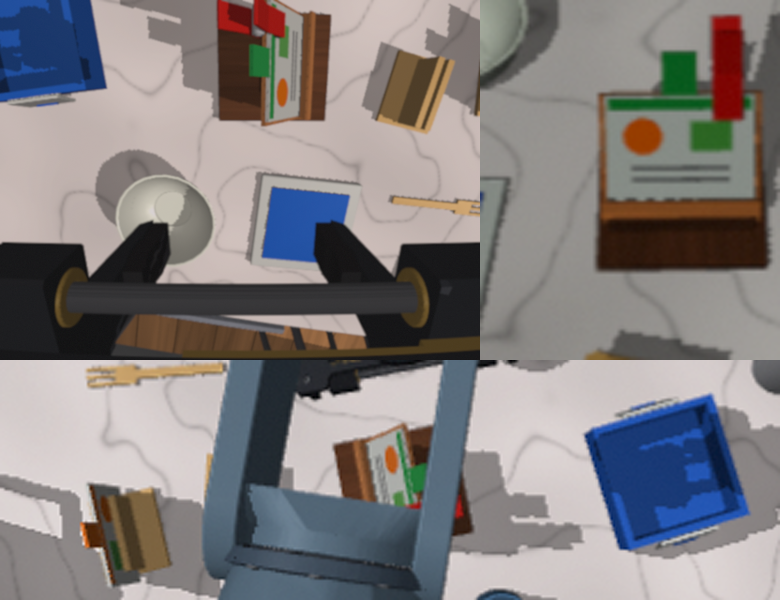

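```bash
python3 -c "
from rig import finish_job
print(finish_job())"
```

```text
the job is handed in; nothing more can be done
None
```

The job is handed in at about 19 s of the 50 s: the green card sits centred on the ledge, tab up and flat on the board, and the red clip grips card and board beside the tab, in line with the board; I saw nothing else moved.

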